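Put the tape roll away behind a safety catch

TASK

Put the big roll of clear tape away in the blue bench cupboard. Its door opens only a hand's breadth before a safety catch inside stops it: reach down through that gap, hold the catch's orange pad down while you draw the door past it, swing the door wide open, well past square, and slide the roll in flat until none of it sticks out. Leave the door wide open like that and do not disturb the block, the tape measure or the stretch-film roll standing around.

Things in the scene. Friction and masses are not known exactly. Their poses are not given: they have to be found in the camera images.
- cupboard: blue low bench cupboard, fixed: 260 wide (y) x 200 deep (x) x 105 high, no bottom (the table is its floor). Origin: at table height, middle of the front opening's plane; x points into it, y along the front to the hinge side. Panels 8 mm thick, opening 244 wide, 97 high
- door (a joint): angle of the grey door (rad): 0 shut, grows as its free right (-y) edge swings toward the robot; stop at 2.3. Light hinge friction, stays where left. 260 wide, 12 thick, top edge at 103 mm height. Moves freely from 0 to about 0.31, where the catch hooks on the keeper unless held down; the catch is clear of the keeper beyond about 0.5
- door_hinge (a point): point on the vertical hinge axis, 105 mm above the table: 130 mm along the cupboard's y from its origin. The door's inner face passes through this axis. Axes turn with the door: -y along the door to its free edge, x the inward normal of the door
- door_handle (a point): middle of the steel bar handle outside the door: level bar 10 mm thick, 100 long along the door, centre 57 mm out from the door's inner face (45 from the outer face), 89 mm above the table, 170 mm from the hinge axis. Can be hooked from above with a fingertip between bar and door
- catch (a joint): angle of the sprung white catch tongue (rad): 0 up (rest), grows as it is pressed down, stop at 0.30; above about 0.16 its barb passes under the keeper. Springs back when let go. The tongue reaches from the door 92 mm inward, 40 wide, between 67 and 95 mm height
- catch_pad (a point): top of the orange round-topped press pad, 40 wide along the door, on the catch inside the door: 33 mm from the door's inner face, 185 mm from the hinge axis, 81 mm above the table at rest (22 below the door's top). Moves with the door. 5 to 8 mm down with 5 to 8 N frees the catch. With the door at 0.31 the gap between door and roof here is about 55 mm wide
- roll_center (a point): centre of the roll of clear tape lying flat: white ring, 104 diameter, 49 high (this point is 24.5 above its underside), with a central hole of 62 mm diameter through it; 0.2 kg. z is its axis. It is too wide to grip across; push it, or lead it by a fingertip in the hole
- pine_block: pine packing block 47 x 125 x 37 high, a bystander; origin at the centre of its underside, y along it
- tape_measure: yellow tape measure 67 x 85 x 31 high, a bystander; origin at the centre of its underside
- keeper_edge (a point): middle of the lower edge of the steel keeper bar on which the catch hooks: hangs under the front edge of the cupboard's roof, 2 to 16 mm behind the front plane, 92 long along y, lower edge 84 mm above the table
- film_roll: white roll of stretch film standing upright, 92 diameter, 102 high, a bystander; origin at the centre of its underside
Mind the look-alikes: they are no part of the job. What is shaped like the part that bears roll_center but yellow is not meant.

How it is judged:
On the way, in this order (a step that is already met when the one before it is completed fails the run):
1. the catch is held down while the door is drawn past it (value of joint door between 0.4 and 0.6 rad and value of joint catch above 0.08 rad).
2. the door is swung wide open, past square (value of joint door above 1.65 rad), for 0.1 s.
At the end, for the whole second after the job is handed in: The door stands open beyond 1.6 rad; the tape roll lies flat (within 0.1 rad) on the table inside the cupboard, its centre at least 50 mm behind the front plane (sticking out by no more than 2 mm) (value of joint door above 1.6 rad and x of roll_center in the frame of cupboard between 0.05 and 0.16 m and y of roll_center in the frame of cupboard between -0.08 and 0.08 m and z of roll_center in the frame of cupboard below 0.035 m and angle between roll_center's own z axis and vertical below 0.1 rad); the robot touches nothing.
It fails at once if the pine block is moved more than 30 mm (distance of pine_block from where it was at the start of the episode above 0.03 m).
It fails at once if the tape measure is moved more than 30 mm (distance of tape_measure from where it was at the start of the episode above 0.03 m).
It fails at once if the stretch-film roll is moved more than 30 mm or tipped (distance of film_roll from where it was at the start of the episode above 0.03 m or angle between film_roll's own z axis and vertical above 0.5 rad).
It also fails if it takes over 72 s, if anything falls off the work surface, if the arm or the gripper's body presses on something with over 40 N, if the wrist force passes 120 N, or if a joint passes its speed limit or range.

ROBOT

A 6-joint arm with a two-finger parallel gripper is mounted at the origin on the work surface; the furniture and walls round the work are solid. World frame = base frame: x ahead of the robot, y to its left, z up, the work surface at z = 0. Lengths are in m, angles in rad, forces in N, time in s.
With the tool pointing down it reaches from about 0.35 to 0.85 m from the base axis. Payload 8.1 kg.
Tool frame: the origin (TCP) lies between the finger pads; the fingertips stand 11 mm ahead of it and the grasp point (between the pads) lies 8 mm behind it (tips_ahead is the z of the fingertips in the tool frame, in m); z points along the fingers, y is the line along which they close (so a half turn about z gives the same grasp; the last joint's range is limited). The gripper opens to 93 mm and grips with 3 to 60 N. Pads are 15 mm wide; open, the fingers measure 128 mm over their backs; the gripper's body (75 mm by 188 mm) begins 65 mm behind the grasp point.
Start: joints at [1.049, 0.13, 1.488, -0, 1.523, -0.085], TCP at [0.254, 0.544, 0.23] pointing down, gripper open.
Joint ranges: [-2.96, 2.96], [-0.89, 2.26], [0.02, 2.5], [-1.34, 4.48], [0, 2.73], [-2.66, 2.66]. Speed limits (rad/s): [2.39, 2.39, 2.79, 3.14, 3.14, 3.14].

INTERFACE

Orientations are given as a rotation vector (axis times angle).
In Python, from plant import read_state, read_camera, close_job, tips_ahead gives the robot as it stands. The module is installed in compiled form; this text tells all that it offers.
- The arm moves only by the tool move_arm, never from a script. Its argument "plan" is a list of rows, each a list of 7 numbers: the turn, a rotation vector about the tool's x, y, z in units of 6 degrees (1.0 is 6 degrees), then the shift along the tool's x, y, z in units of 25 mm (1.0 is 25 mm), then the finger opening in mm, from 0 to 93. A call has exactly 10 rows; each row shifts and turns the commanded pose from where the row before left it, along the tool's axes as they then stand; what a row does not reach is not made up. A row lasts 1/10 s, in which the tool goes at most 50 mm and 8.59 degrees, less where a joint would pass 70% of its speed; a pose out of reach is approached as far as the arm can. A call is refused whole if a number of a shift passes 1 or a number of a turn 1, either way. A call with a gripper value outside its range is refused whole. The fingers move at their own pace and stop on an object; "force" is the grip in N (left out, the last holds). Time passes only in rows, so rows that do not move let the fingers close, or fill a call up. It gives the time, the measured TCP pose, the force, the opening and the grip force at its end, in the units of the state.
- read_state(): the state, without advancing time (a new reading comes with each control period).
- read_camera(name): name is "side" or "top" or "wrist"; returns a dict with "frame" (400x640x3 uint8, red, green, blue), "z_map" (400x640 float32, m along the optical axis (not along the pixel's ray), 0 where there is no reading), "fx", "fy", "cx", "cy" (pixels), "rvec" (rotation vector, rad) and "tvec" (3), from world to camera coordinates, as OpenCV has them. Camera axes: x right, y down, z forward; pixel columns grow to the right and rows downward; lengths in m; the calibration is good to about 2 mm. The wrist camera is an equidistant fisheye: a pixel r from the principal point sees the ray r / f radians off the axis. A picture is of the moment at which its call begins.
- close_job(): hands the job in; it is judged then, once.
The state is a dict: "t": time; "q": joint angles; "dq": joint speeds; "joint_torque": joint torques, N m; "tool_pos": TCP position; "orientation": TCP orientation; "force": force on the tool from outside, world axes, zero at the start; "wrist_torque": the same for the moment, N m; "opening": finger opening in m; "gripper_force": force on a finger pad.
Only numpy, scipy, OpenCV 4.12 (cv2) and the standard library are available. Lean on these libraries where they do the work, as an engineer would, in place of code of your own. Each camera call takes 0.05 s, during which the arm holds its last target. There are 200 camera calls.

## Working session

There is one attempt and no reset: what is moved stays moved. The work goes in short steps, Python scripts to look and compute and a tool call to move; the robot and the scene stay as the last step left them, time stands still between calls to the robot, and variables do not carry over. Pictures are saved under pics/ and viewed, at most 10 in all, crops included, and the job is handed in when it is done.

Besides the shell and the picture viewer there is one more tool, called after "Call:" as a command line: name --pt "numbers of a row" for each row, then --argument value for the rest. move_arm: Moves the arm, as the interface text tells. Its arguments: {"type":"object","properties":{"plan":{"type":"array","items":{"type":"array","items":{"type":"number"}}},"force":{"type":"number"}},"required":["plan"]}

```bash
mkdir -p pics; cat > h.py <<'E'
import numpy as np, cv2
from scipy.spatial.transform import Rotation as R
from plant import *
def shot(n,f):
    c=read_camera(n); cv2.imwrite('pics/'+f+'.png',c['frame'][:,:,::-1]); np.save('pics/'+f+'.npy',c,allow_pickle=True); return c
def load(f): return np.load('pics/'+f+'.npy',allow_pickle=True).item()
def pts(c):
    z=c['z_map']; v,u=np.mgrid[:z.shape[0],:z.shape[1]]
    p=np.stack([(u-c['cx'])/c['fx']*z,(v-c['cy'])/c['fy']*z,z],-1)
    M=R.from_rotvec(np.ravel(c['rvec'])).as_matrix()
    return (p-np.ravel(c['tvec']))@M
def st():
    s=read_state(); print('t',round(s['t'],2),'pos',np.round(s['tool_pos'],4),'\nR',np.round(R.from_rotvec(s['orientation']).as_matrix(),3).tolist(),'F',np.round(s['force'],1),'op',s['opening'],'q',np.round(s['q'],2)); return s
E
python3 - <<'E'
from h import *
for n in('top','side'):
    c=shot(n,n+'0'); print(n, -R.from_rotvec(np.ravel(c['rvec'])).as_matrix().T@np.ravel(c['tvec']))
st(); print(tips_ahead)
E
```

```text
top [ 0.49138353 -0.09151053  1.06097136]
side [-0.06191734 -1.0611866   0.70852191]
t 0.1 pos [0.2536 0.5432 0.2287] 
R [[-0.906, 0.423, -0.001], [0.423, 0.906, -0.001], [0.0, -0.002, -1.0]] F [-0.1  0.2 -0.3] op 0.09302695903117986 q [ 1.05  0.13  1.49  0.    1.52 -0.09]
0.011
```

View pics/top0.png

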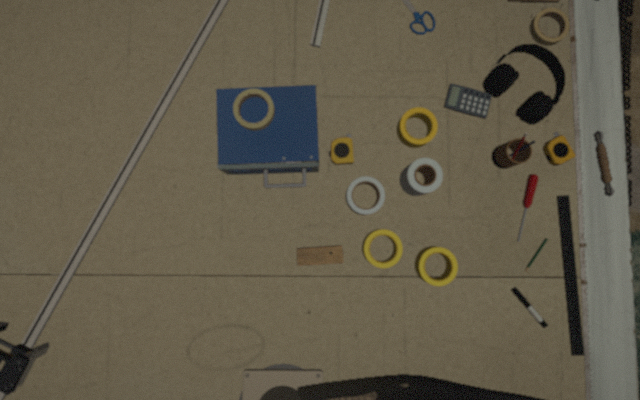

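View pics/side0.png

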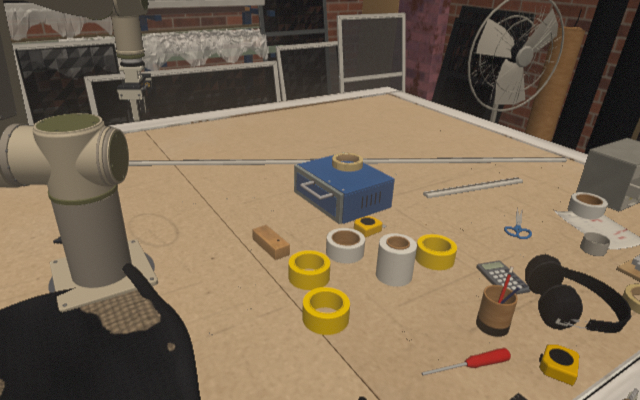

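The top view shows the cupboard around (268,128), its front edge at row ~168 and the handle at (285,182). For the roll there are several candidates:
- White ring at (365,196): white and low, so it fits.
- Yellow rings at (383,248), (437,266) and (418,126): wrong colour.
- Tan ring on the roof at (253,108): not white.
- Tall white cylinder at (424,176): the film roll.

The bystanders are the block at (320,256) and the tape measure at (342,151). Next I'll measure these and confirm with one enlarged crop.

```bash
python3 - <<'E'
from h import *
c=load('top0'); P=pts(c); im=c['frame']
cr=im[70:290,200:460]; cv2.imwrite('pics/crop1.png',cv2.resize(cr,None,fx=3,fy=2.7,interpolation=cv2.INTER_CUBIC)[:,:,::-1]*1)
def rect(name,u0,u1,v0,v1,z0,z1):
    q=P[v0:v1,u0:u1].reshape(-1,3); q=q[(q[:,2]>z0)&(q[:,2]<z1)]
    r=cv2.minAreaRect((q[:,:2]*1000).astype(np.float32)); print(name,len(q),'z',np.round(np.median(q[:,2]),3),'rect',np.round(r[0],1),np.round(r[1],1),round(r[2],2), np.round(cv2.boxPoints(r)).tolist())
    cc=cv2.minEnclosingCircle((q[:,:2]*1000).astype(np.float32)); print('   circ',np.round(cc[0],1),round(cc[1],1))
rect('cup',205,330,75,200,.1,.112)
rect('roofring',205,330,75,200,.125,.3)
rect('handle',255,312,172,195,.07,.1)
rect('roll',340,390,170,222,.042,.056)
rect('block',285,355,235,275,.025,.045)
rect('tape',325,358,135,168,.022,.045)
rect('film',400,450,150,200,.09,.115)
rect('y1',355,408,225,272,.03,.06)
rect('y2',395,442,100,150,.03,.06)
E
```

```text
cup 7140 z 0.103 rect [752.5  40.4] [215.4 259.9] 2.89 [[638.0, 165.0], [652.0, -95.0], [867.0, -84.0], [854.0, 176.0]]
   circ [753.   39.9] 166.0
roofring 570 z 0.128 rect [793.1  72.9] [101.   99.2] 1.27 [[742.0, 121.0], [744.0, 22.0], [845.0, 24.0], [842.0, 124.0]]
   circ [793.3  72.8] 51.8
handle 249 z 0.091 rect [617.7  -5.5] [ 39.7 109.2] 0.51 [[597.0, 49.0], [598.0, -60.0], [638.0, -60.0], [637.0, 49.0]]
   circ [620.4  -5.5] 57.2
roll 608 z 0.047 rect [ 582.3 -220.6] [103. 102.] 45.57 [[510.0, -222.0], [583.0, -293.0], [655.0, -220.0], [582.0, -148.0]]
   circ [ 582.7 -221.3] 52.0
block 809 z 0.034 rect [419.1 -97.7] [ 47.  124.4] 4.11 [[391.0, -37.0], [400.0, -161.0], [447.0, -158.0], [438.0, -34.0]]
   circ [418.9 -98.1] 64.9
tape 553 z 0.029 rect [ 709.7 -157.1] [73.8 63.4] 3.88 [[671.0, -128.0], [675.0, -191.0], [749.0, -186.0], [744.0, -123.0]]
   circ [ 708.5 -161.4] 41.7
film 740 z 0.097 rect [ 631.5 -368.3] [89.4 91.9] 1.58 [[586.0, -324.0], [588.0, -415.0], [677.0, -413.0], [675.0, -321.0]]
   circ [ 631.6 -368. ] 46.5
y1 680 z 0.046 rect [ 439.9 -267.1] [102.3 103.1] 13.07 [[378.0, -228.0], [402.0, -329.0], [501.0, -306.0], [478.0, -205.0]]
   circ [ 439.4 -267.4] 52.1
y2 710 z 0.046 rect [ 774.9 -366.7] [103.3 103.1] 41.5 [[702.0, -362.0], [770.0, -440.0], [848.0, -371.0], [779.0, -294.0]]
   circ [ 775.4 -367.1] 52.8
```

View pics/crop1.png

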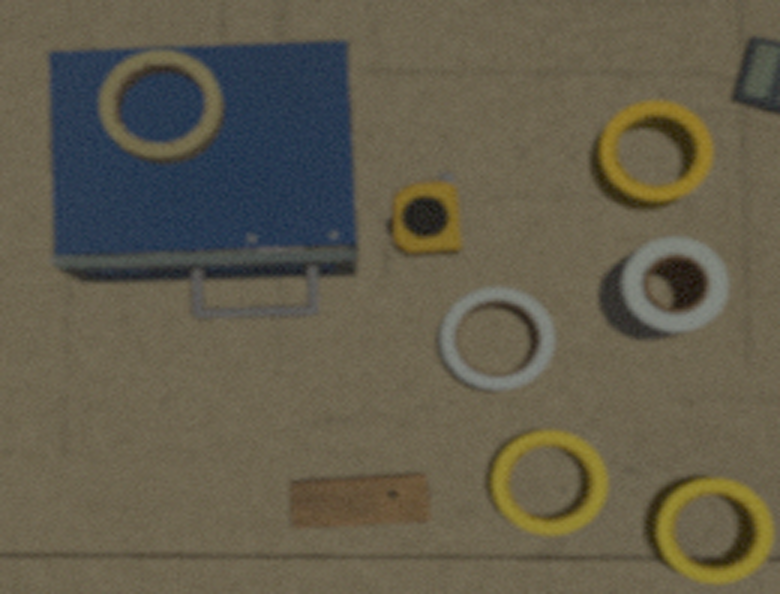

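The crop shows the white ring at (497,338), which is roll_center at world (0.583,-0.221). It has the right diameter (104) and height, and it is the only white low ring. Next I'll refine the cupboard pose and the door angle.

```bash
cat >> h.py <<'E'
def go(target,s=None):
    "shift in tool units from the present pose to a world target"
    s=s or read_state(); M=R.from_rotvec(s['orientation']).as_matrix(); return np.round(M.T@(np.array(target)-s['tool_pos'])/.025,2)
E
python3 - <<'E'
from h import *
c=load('top0'); P=pts(c); im=c['frame'].astype(int)
b=(im[:,:,2]>im[:,:,0]*1.5)&(P[:,:,2]>.098)&(P[:,:,2]<.115); b[:75]=0;b[200:]=0;b[:,:205]=0;b[:,335:]=0
b=cv2.morphologyEx(b.astype(np.uint8),cv2.MORPH_OPEN,np.ones((3,3)))>0
def line(sel,axis,sgn):
    # extreme points per row/col -> robust line
    out=[]
    vv,uu=np.nonzero(sel); k=uu if axis==0 else vv
    for i in np.unique(k):
        m=k==i; q=P[vv[m],uu[m]]; j=np.argmax(sgn*q[:,1-1 if axis==0 else 1]); out.append(q[j])
    return np.array(out)
for nm,ax,s in(('back',0,1),('front',0,-1),('left',1,1),('right',1,-1)):
    q=line(b,ax,s); q=q[5:-5]; f=cv2.fitLine((q[:,:2]*1000).astype(np.float32),cv2.DIST_HUBER,0,.01,.01).ravel(); print(nm,len(q),np.round(f,3),'z',np.median(q[:,2]))
r=cv2.minAreaRect((P[b][:,:2]*1000).astype(np.float32)); print(r)
# handle bar and door grey
h=(P[:,:,2]>.075)&(P[:,:,2]<.1); h[:170]=0;h[195:]=0;h[:,:250]=0;h[:,315:]=0
q=P[h]; bar=q[q[:,0]<.612]; f=cv2.fitLine((bar[:,:2]*1000).astype(np.float32),cv2.DIST_HUBER,0,.01,.01).ravel(); print('bar',len(bar),f,np.median(bar[:,2]),bar[:,1].min(),bar[:,1].max())
E
```

```text
back 90 [ 5.40000e-02 -9.99000e-01  8.55174e+02  2.61470e+01] z 0.10301554895622234
front 90 [ 5.70000e-02 -9.98000e-01  6.63033e+02  4.20620e+01] z 0.10340437143509942
left 68 [9.99000e-01 4.30000e-02 7.53935e+02 1.64152e+02] z 0.10332650390349014
right 68 [ 9.98000e-01  5.50000e-02  7.60191e+02 -8.59380e+01] z 0.1027150764826747
((759.3001098632812, 39.52262878417969), (196.2182159423828, 253.3840789794922), 3.2229714393615723)
bar 171 [ 1.3304751e-02 -9.9991149e-01  6.0319080e+02 -6.1011910e+00] 0.09135492764790015 -0.06021826221561501 0.04623584589644313
```

```bash
python3 - <<'E'
from h import *
print(go([.603,-.007,.20]))
E
```

```text
[-21.98 -14.03   1.17]
```

Call:
move_arm --pt "0 0 0 -1 -0.64 0 30" --pt "0 0 0 -1 -0.64 0 30" --pt "0 0 0 -1 -0.64 0 30" --pt "0 0 0 -1 -0.64 0 30" --pt "0 0 0 -1 -0.64 0 30" --pt "0 0 0 -1 -0.64 0 30" --pt "0 0 0 -1 -0.64 0 30" --pt "0 0 0 -1 -0.64 0 30" --pt "0 0 0 -1 -0.64 0 30" --pt "0 0 0 -1 -0.64 0 30" --force 20

```text
t: 1.1
tool_pos: [0.4129, 0.2917, 0.2292]
orientation: [-0.68, -3.067, 0.001]
force: [0.2, -0.5, -0.2]
opening: 0.0302
gripper_force: 0.0
```

Call:
move_arm --pt "0 0 0 -1 -0.64 0 30" --pt "0 0 0 -1 -0.64 0 30" --pt "0 0 0 -1 -0.64 0 30" --pt "0 0 0 -1 -0.64 0 30" --pt "0 0 0 -1 -0.64 0 30" --pt "0 0 0 -1 -0.64 0 30" --pt "0 0 0 -1 -0.64 0 30" --pt "0 0 0 -1 -0.64 0 30" --pt "0 0 0 -1 -0.64 0 30" --pt "0 0 0 -1 -0.64 0 30"

```text
t: 2.1
tool_pos: [0.5717, 0.0411, 0.2291]
orientation: [-0.681, -3.066, 0.0]
force: [0.5, -0.1, 0.2]
opening: 0.03
gripper_force: 0.0
```

Call:
move_arm --pt "0 0 1 0 0 0 30" --pt "0 0 1 0 0 0 30" --pt "0 0 1 0 0 0 30" --pt "0 0 1 0 0 0 30" --pt "0 0 1 0 0 0 30" --pt "0 0 1 0 0 0 30" --pt "0 0 1 0 0 0 30" --pt "0 0 1 0 0 0 30" --pt "0 0 1 0 0 0 30" --pt "0 0 1 0 0 0 30"

```text
t: 3.1
tool_pos: [0.5712, 0.0422, 0.2291]
orientation: [-2.127, -2.311, 0.001]
force: [-0.2, 0.3, -0.1]
opening: 0.0298
gripper_force: 0.0
```

```bash
python3 - <<'E'
from h import *
s=st(); print(go([.603,-.007,.12]))
E
```

```text
t 3.1 pos [0.5712 0.0422 0.2291] 
R [[-0.082, 0.997, -0.001], [0.997, 0.082, 0.0], [0.0, -0.001, -1.0]] F [-0.2  0.3 -0.1] op 0.02979499117615615 q [-0.02  0.06  1.57  0.    1.52 -0.1 ]
[-2.07  1.11  4.36]
```

Call:
move_arm --pt "0 0 0.3 -1 0.55 0 30" --pt "0 0 0 -1 0.55 0 30" --pt "0 0 0 0 0 1 30" --pt "0 0 0 0 0 1 30" --pt "0 0 0 0 0 1 30" --pt "0 0 0 0 0 0.9 30" --pt "0 0 0 0 0 0.3 30" --pt "0 0 0 0 0 0 30" --pt "0 0 0 0 0 0 30" --pt "0 0 0 0 0 0 30"

```text
t: 4.1
tool_pos: [0.6035, -0.0058, 0.1264]
orientation: [2.158, 2.281, 0.003]
force: [-0.3, -0.4, 0.3]
opening: 0.0302
gripper_force: 0.0
```

```bash
python3 - <<'E'
from h import *
s=st(); c=shot('wrist','w1'); print(c['fx'],c['cx'],c['cy'])
E
```

```text
t 4.1 pos [ 0.6035 -0.0058  0.1264] 
R [[-0.055, 0.998, 0.003], [0.998, 0.055, -0.0], [-0.0, 0.003, -1.0]] F [-0.3 -0.4  0.3] op 0.03017536841474673 q [-0.09  0.21  1.59  0.    1.34 -0.15]
309.70691628693146 329.7788272922017 200.85299429801543
```

View pics/w1.png

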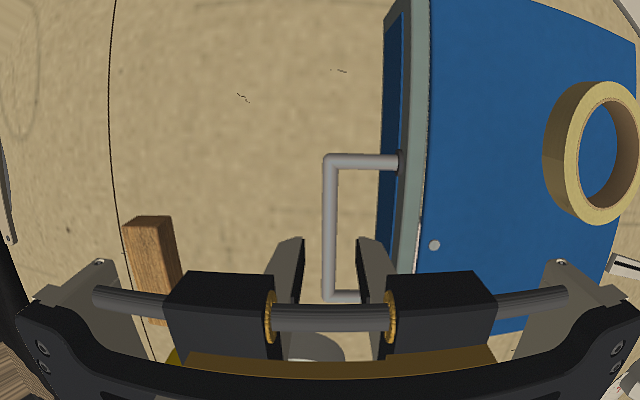

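The wrist view shows the handle bar (column ~330) bracketed between the fingertips (~295 and ~365). The door face begins at ~385, so I can descend and pull.

Call:
move_arm --pt "0 0 0 0 0 0.6 30" --pt "0 0 0 0 0 0.6 30" --pt "0 0 0 0 0 0.5 30" --pt "0 0 0 0 0 0 30" --pt "0 0 0 0 -0.2 0 30" --pt "0 0 0 0 -0.2 0 30" --pt "0 0 0.3 0.08 -0.25 0 30" --pt "0 0 0.3 0.08 -0.25 0 30" --pt "0 0 0.3 0.08 -0.25 0 30" --pt "0 0 0 0 0 0 30"

```text
t: 5.15
tool_pos: [0.5733, -0.0005, 0.083]
orientation: [2.264, 2.177, 0.001]
force: [0.4, 0.4, -0.3]
opening: 0.03
gripper_force: 0.0
```

```bash
cat >> h.py <<'E'
O=np.array([.6595,.034]); Y=.054; xc=np.array([np.cos(Y),np.sin(Y)]); yc=np.array([-np.sin(Y),np.cos(Y)]); H=O+.13*yc
def tcp(a,s,m):
    "world xy of a point s along the door, m outward from inner face"
    return H+s*(-np.cos(a)*yc-np.sin(a)*xc)+m*(-np.cos(a)*xc+np.sin(a)*yc)
E
python3 - <<'E'
from h import *
s=st()
for a in (0.1,.15,.2,.25,.29): print(a,tcp(a,.17,.067),go([*tcp(a,.17,.067),.084],s))
E
```

```text
t 5.15 pos [ 5.733e-01 -5.000e-04  8.300e-02] 
R [[0.039, 0.999, 0.001], [0.999, -0.039, -0.0], [-0.0, 0.001, -1.0]] F [ 0.4  0.4 -0.3] op 0.030048421492054153 q [-0.09  0.18  1.71  0.    1.25 -0.05]
0.1 [ 0.57773704 -0.00292875] [-0.09  0.18 -0.04]
0.15 [0.56949697 0.00101539] [ 0.06 -0.16 -0.04]
0.2 [0.56146431 0.00536643] [ 0.22 -0.48 -0.04]
0.25 [0.55365916 0.01011351] [ 0.4  -0.8  -0.04]
0.29 [0.54759197 0.01418836] [ 0.55 -1.05 -0.04]
```

Call:
move_arm --pt "0 0 0.38 0.09 -0.22 0 30" --pt "0 0 0.38 0.09 -0.22 0 30" --pt "0 0 0.38 0.09 -0.22 0 30" --pt "0 0 0.38 0.09 -0.22 0 30" --pt "0 0 0.38 0.09 -0.22 0 30" --pt "0 0 0 0 0 0 30" --pt "0 0 0 0 0 0 30" --pt "0 0 0 0 0 0 30" --pt "0 0 0 0 0 0 30" --pt "0 0 0 0 0 0 30"

```text
t: 6.15
tool_pos: [0.5478, 0.0135, 0.0821]
orientation: [2.469, 1.943, -0.0]
force: [0.9, 0.7, -0.8]
opening: 0.03
gripper_force: 0.0
```

```bash
python3 - <<'E'
from h import *
s=st()
print(tcp(.29,.17,.067))
E
```

```text
t 6.15 pos [0.5478 0.0135 0.0821] 
R [[0.235, 0.972, -0.0], [0.972, -0.235, -0.0], [-0.0, -0.0, -1.0]] F [ 0.9  0.7 -0.8] op 0.030002753490808352 q [-0.07  0.11  1.79 -0.    1.24  0.17]
[0.54759197 0.01418836]
```

```bash
python3 - <<'E'
from h import *
print(go([*tcp(.29,.185,.002),.136]))
E
```

```text
[-0.57  2.59 -2.16]
```

Call:
move_arm --pt "0 0 0 0 0 -0.8 30" --pt "0 0 0 0 0 -0.8 30" --pt "0 0 0 0 0 -0.6 40" --pt "0 0 0 -0.1 0.5 0 50" --pt "0 0 0 -0.1 0.6 0 50" --pt "0 0 0 -0.1 0.6 0 50" --pt "0 0 0 -0.1 0.6 0 50" --pt "0 0 0 -0.17 0.29 0 50" --pt "0 0 0 0 0 0 50" --pt "0 0 0 0 0 0 50"

```text
t: 7.15
tool_pos: [0.6068, -0.0154, 0.1369]
orientation: [-2.469, -1.942, 0.001]
force: [-0.1, 0.1, -0.0]
opening: 0.0499
gripper_force: 0.0
```

```bash
python3 - <<'E'
from h import *
s=st(); shot('wrist','w2'); c=shot('top','top2'); P=pts(c)
m=(P[:,:,2]>.08)&(P[:,:,2]<.1); m[:165]=0; m[225:]=0; m[:,:205]=0;m[:,330:]=0
q=P[m]; print(len(q)); 
E
```

```text
t 7.15 pos [ 0.6068 -0.0154  0.1369] 
R [[0.236, 0.972, -0.001], [0.972, -0.236, 0.0], [-0.0, -0.001, -1.0]] F [-0.1  0.1 -0. ] op 0.049944551909757606 q [-0.11  0.21  1.57  0.    1.36  0.13]
110
```

View pics/w2.png

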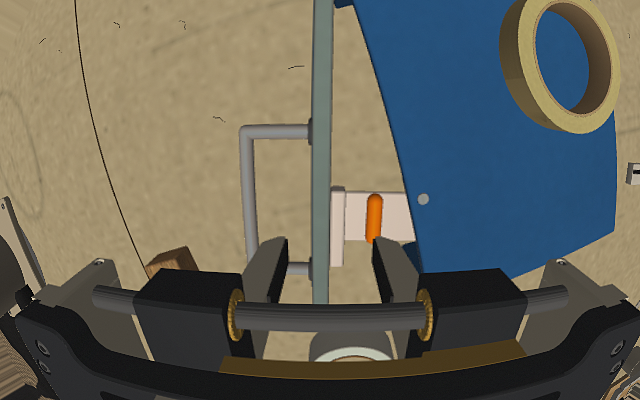

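The view shows the orange pad at (375,195–242), the door edge at columns 312–330 parallel to the tool, and the inner fingertip at (378,240). I'll localise the pad with the fisheye depth.

```bash
cat >> h.py <<'E'
def fpts(c):
    z=c['z_map']; v,u=np.mgrid[:z.shape[0],:z.shape[1]]
    x=(u-c['cx'])/c['fx'];y=(v-c['cy'])/c['fy'];r=np.hypot(x,y)+1e-9; t=np.tan(r)/r
    p=np.stack([x*t*z,y*t*z,z],-1); return (p-np.ravel(c['tvec']))@R.from_rotvec(np.ravel(c['rvec'])).as_matrix()
E
python3 - <<'E'
from h import *
c=load('w2'); P=fpts(c); im=c['frame'].astype(int)
m=(im[:,:,0]>200)&(im[:,:,1]<150)&(im[:,:,2]<80); m[:,:350]=0;m[:,400:]=0
q=P[m]; q=q[q[:,2]>.05]; print('pad',len(q),np.median(q,0),q.min(0),q.max(0),'expect',tcp(.29,.185,-.033))
for v,u in((60,322),(180,322),(130,275),(220,248)): print(u,v,P[v,u])
s=read_state(); p=np.append(np.median(q,0)[:2],.1369); print(go(p,s))
# solve door angle & s,m from pad
for a in(.26,.29,.31): 
    d=np.median(q,0)[:2]-H; print(a,'s',d@(-np.cos(a)*yc-np.sin(a)*xc),'m',d@(-np.cos(a)*xc+np.sin(a)*yc))
E
```

```text
pad 367 [ 0.63995638 -0.0204494   0.0807828 ] [ 0.62690822 -0.03914848  0.07799449] [0.64669518 0.06300593 0.29222324] expect [ 0.64131284 -0.02377739]
322 60 [0.62958634 0.0940666  0.10291544]
322 180 [0.61188258 0.0218978  0.10321987]
275 130 [0.58976496 0.0592781  0.09411026]
248 220 [0.55377332 0.00455789 0.09365934]
[0.11 1.34 0.  ]
0.26 s 0.18292644469838312 m -0.025427480604367225
0.29 s 0.1820814239722339 m -0.03090300930523914
0.31 s 0.18142698991838296 m -0.034538214618463584
```

Call:
move_arm --pt "0 0 0 0 0 0.5 50" --pt "0 0 0 0 0 0.5 50" --pt "0 0 0 0 0 0.4 50" --pt "0 0 0 0 0 0.25 50" --pt "0 0 0 0 0 0.15 50" --pt "0 0 0 0 0 0.15 50" --pt "0 0 0 0 0 0.1 50" --pt "0 0 0 0 0 0 50" --pt "0 0 0 0 0 0 50" --pt "0 0 0 0 0 0 50"

```text
t: 8.25
tool_pos: [0.6087, -0.0153, 0.0875]
orientation: [2.467, 1.941, 0.004]
force: [0.7, 1.6, 4.9]
opening: 0.05
gripper_force: 2.2
```

```bash
python3 - <<'E'
from h import *
s=st()
E
```

```text
t 8.25 pos [ 0.6087 -0.0153  0.0875] 
R [[0.235, 0.972, 0.003], [0.972, -0.235, -0.0], [0.001, 0.003, -1.0]] F [0.7 1.6 4.9] op 0.04999259353511009 q [-0.11  0.26  1.61  0.    1.27  0.13]
```

Call:
move_arm --pt "0 0 0 0 0 0.06 50" --pt "0 0 0 0 0 0.06 50" --pt "0 0 0 0 -0.07 0 54" --pt "0 0 0 0 -0.07 0 57" --pt "0 0 0 0 0 0 57" --pt "0 0 0 0 0 0 57" --pt "0 0 0.2 0.01 -0.16 0 57" --pt "0 0 0 0 0 0 57" --pt "0 0 0 0 0 0 57" --pt "0 0 0 0 0 0 57"

```text
t: 9.25
tool_pos: [0.6017, -0.0136, 0.085]
orientation: [2.487, 1.915, 0.005]
force: [-0.3, -0.1, 8.9]
opening: 0.057
gripper_force: 3.9
```

```bash
python3 - <<'E'
from h import *
s=st()
d=s['tool_pos'][:2]-H
for a in(.29,.31): print(a,'s',d@(-np.cos(a)*yc-np.sin(a)*xc),'m',d@(-np.cos(a)*xc+np.sin(a)*yc))
shot('wrist','w3')
E
```

```text
t 9.25 pos [ 0.6017 -0.0136  0.085 ] 
R [[0.256, 0.967, 0.004], [0.967, -0.256, -0.0], [0.001, 0.004, -1.0]] F [-0.3 -0.1  8.9] op 0.05700002028971859 q [-0.11  0.24  1.63 -0.    1.26  0.15]
0.29 s 0.1843422056479686 m 0.007849451999647934
0.31 s 0.18446231701003693 m 0.004161283833309398
```

View pics/w3.png

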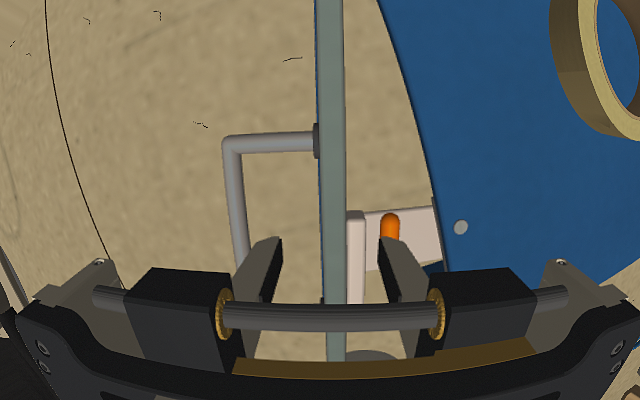

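The fingertip covers the pad at (390,235) and presses with 8.9 N, and the outer finger is against the bar. Now I'll draw the door through the arc.

Call:
move_arm --pt "0 0 0.35 0.01 -0.27 0 57" --pt "0 0 0.35 0.01 -0.27 0 57" --pt "0 0 0.35 0.01 -0.27 0 57" --pt "0 0 0.35 0.01 -0.27 0 57" --pt "0 0 0.35 0.01 -0.27 0 57" --pt "0 0 0.35 0.01 -0.27 0 57" --pt "0 0 0.35 0.01 -0.27 0 57" --pt "0 0 0.35 0.01 -0.27 0 57" --pt "0 0 0.35 0.01 -0.27 0 57" --pt "0 0 0.35 0.01 -0.27 0 57"

```text
t: 10.3
tool_pos: [0.5416, 0.0163, 0.0851]
orientation: [2.796, 1.427, 0.006]
force: [-0.3, 0.7, 10.1]
opening: 0.0569
gripper_force: 5.7
```

```bash
python3 - <<'E'
from h import *
s=st()
M=R.from_rotvec(s['orientation']).as_matrix()
d=s['tool_pos'][:2]-H; a=Y-np.arctan2(M[1,1],M[0,1]); print('a by yaw',a)
for a in(a,.65): print(a,'s',d@(-np.cos(a)*yc-np.sin(a)*xc),'m',d@(-np.cos(a)*xc+np.sin(a)*yc))
c=shot('wrist','w4'); P=fpts(c)
for v in (20,60,100): 
  q=P[v]; g=(q[:,2]>.1)&(q[:,2]<.1045)&(np.arange(640)>250)&(np.arange(640)<420); u=np.nonzero(g)[0]; print(v,u.min() if len(u) else 0,u.max() if len(u) else 0)
for v in range(10,150,35):
  q=P[v]; g=(q[:,2]>.099)&(q[:,2]<.106)&(np.abs((q[:,:2]-H)[:,0])<.25)
  u=np.nonzero(g)[0]; print(v,[ (int(k),np.round(np.arctan2(-(q[k,:2]-H)@xc,-(q[k,:2]-H)@yc),2)) for k in u[::6]])
E
```

```text
t 10.3 pos [0.5416 0.0163 0.0851] 
R [[0.586, 0.81, 0.004], [0.81, -0.586, -0.001], [0.002, 0.004, -1.0]] F [-0.3  0.7 10.1] op 0.05691340730968558 q [-0.06  0.09  1.81 -0.    1.24  0.56]
a by yaw 0.6806707477091172
0.6806707477091172 s 0.18454188278142475 m 0.003315582725821092
0.65 s 0.18435341533533015 m 0.008973173548089717
20 315 341
60 316 342
100 317 344
10 [(315, np.float64(0.84)), (321, np.float64(0.79)), (327, np.float64(0.74)), (333, np.float64(0.7)), (339, np.float64(0.65)), (436, np.float64(-0.02)), (443, np.float64(-0.05)), (449, np.float64(-0.09)), (455, np.float64(-0.13)), (462, np.float64(-0.17)), (471, np.float64(-0.21)), (477, np.float64(-0.24)), (486, np.float64(-0.29)), (492, np.float64(-0.31)), (498, np.float64(-0.34)), (507, np.float64(-0.38)), (513, np.float64(-0.41)), (520, np.float64(-0.43)), (527, np.float64(-0.47)), (533, np.float64(-0.49)), (539, np.float64(-0.52)), (551, np.float64(-0.56)), (557, np.float64(-0.58)), (564, np.float64(-0.61)), (570, np.float64(-0.63)), (576, np.float64(-0.65)), (582, np.float64(-0.66))]
45 [(315, np.float64(0.8)), (321, np
[... 1383 characters left out ...]
, (627, np.float64(-0.55)), (636, np.float64(-0.58))]
115 [(318, np.float64(0.75)), (324, np.float64(0.73)), (330, np.float64(0.7)), (336, np.float64(0.68)), (342, np.float64(0.65)), (505, np.float64(-0.01)), (511, np.float64(-0.02)), (517, np.float64(-0.05)), (524, np.float64(-0.08)), (531, np.float64(-0.1)), (539, np.float64(-0.14)), (547, np.float64(-0.16)), (554, np.float64(-0.19)), (560, np.float64(-0.21)), (567, np.float64(-0.24)), (573, np.float64(-0.26)), (579, np.float64(-0.28)), (587, np.float64(-0.31)), (593, np.float64(-0.33)), (601, np.float64(-0.36)), (608, np.float64(-0.39)), (614, np.float64(-0.4)), (622, np.float64(-0.43)), (632, np.float64(-0.47)), (639, np.float64(-0.49))]
```

Call:
move_arm --pt "0 0 0.7 0.03 -0.54 -0.16 57" --pt "0 0 0.7 0.03 -0.54 0 57" --pt "0 0 0.7 0.03 -0.54 0 57" --pt "0 0 0.7 0.03 -0.54 0 57" --pt "0 0 0.7 0.03 -0.54 0 57" --pt "0 0 0.7 0.03 -0.54 0 57" --pt "0 0 0.7 0.03 -0.54 0 57" --pt "0 0 0.7 0.03 -0.54 0 57" --pt "0 0 0.7 0.03 -0.54 0 57" --pt "0 0 0.7 0.03 -0.54 0 57"

```text
t: 11.35
tool_pos: [0.4694, 0.1287, 0.087]
orientation: [3.124, 0.328, 0.0]
force: [0.5, -0.8, 0.5]
opening: 0.057
gripper_force: 0.4
```

```bash
cat >> h.py <<'E'
def ch():
    s=st(); M=R.from_rotvec(s['orientation']).as_matrix()
    d=s['tool_pos'][:2]-H; a=Y-np.arctan2(M[1,1],M[0,1]); print('a by yaw',a,'s',d@(-np.cos(a)*yc-np.sin(a)*xc),'m',d@(-np.cos(a)*xc+np.sin(a)*yc))
E
python3 -c "
from h import *
ch()"
```

```text
t 11.35 pos [0.4694 0.1287 0.087 ] 
R [[0.978, 0.208, 0.0], [0.208, -0.978, -0.0], [0.0, 0.0, -1.0]] F [ 0.5 -0.8  0.5] op 0.05698307731679772 q [ 0.16 -0.06  1.95 -0.    1.25  1.52]
a by yaw 1.4155161737102127 s 0.1863858393891363 m 0.00370290468019397
```

Call:
move_arm --pt "0 0 0.7 0.03 -0.54 0 57" --pt "0 0 0.7 0.03 -0.54 0 57" --pt "0 0 0.7 0.03 -0.54 0 57" --pt "0 0 0.7 0.03 -0.54 0 57" --pt "0 0 0.7 0.03 -0.54 0 57" --pt "0 0 0.7 0.03 -0.54 0 57" --pt "0 0 0.7 0.03 -0.54 0 57" --pt "0 0 0 0 0 0 57" --pt "0 0 0 0 0 0 57" --pt "0 0 0 0 0 0 57"

```text
t: 12.35
tool_pos: [0.4755, 0.2214, 0.087]
orientation: [3.106, -0.468, 0.0]
force: [-0.6, 0.2, 1.5]
opening: 0.0568
gripper_force: 0.7
```

```bash
python3 -c "
from h import *
ch()"
```

```text
t 12.35 pos [0.4755 0.2214 0.087 ] 
R [[0.956, -0.295, 0.0], [-0.295, -0.956, -0.0], [0.0, 0.0, -1.0]] F [-0.6  0.2  1.5] op 0.05678409555834437 q [ 0.34  0.04  1.85 -0.    1.25  2.21]
a by yaw 1.923952467383567 s 0.18609783105530223 m 0.0029088904519805757
```

Call:
move_arm --pt "0 0 0 0 0 -0.5 57" --pt "0 0 0 0 0 -1 57" --pt "0 0 0 0 0 -1 57" --pt "0 0 0 0 0 -1 30" --pt "0 0 0 0 0 -1 0" --pt "0 0 -0.85 0 0 0 0" --pt "0 0 -0.85 0 0 0 0" --pt "0 0 -0.85 0 0 0 0" --pt "0 0 -0.8 0 0 0 0" --pt "0 0 0 0 0 0 0"

```text
t: 13.35
tool_pos: [0.4755, 0.2215, 0.2002]
orientation: [-3.14, -0.081, -0.001]
force: [-0.4, 0.3, -0.2]
opening: 0.0061
gripper_force: 0.0
```

```bash
python3 - <<'E'
from h import *
st(); print(go([.5825,-.221,.15])); c=shot('top','top3'); P=pts(c)
m=(P[:,:,2]>.1)&(P[:,:,2]<.106); m[:165]=0
# door angle from door-top points near hinge
q=P[(P[:,:,2]>.096)&(P[:,:,2]<.107)]; q=q[(q[:,0]<.645)&(q[:,1]>.14)&(q[:,1]<.36)&(q[:,0]>.38)]
f=cv2.fitLine((q[:,:2]*1000).astype(np.float32),cv2.DIST_HUBER,0,.01,.01).ravel(); print(len(q),f,'a',np.pi/2+np.arctan(-f[1]/f[0])+Y)
E
```

```text
t 13.35 pos [0.4755 0.2215 0.2002] 
R [[0.999, 0.051, 0.001], [0.051, -0.999, 0.0], [0.001, -0.0, -1.0]] F [-0.4  0.3 -0.2] op 0.006115497907052039 q [ 0.34 -0.06  1.74 -0.    1.46  1.86]
[ 3.36 17.9   2.01]
324 [ 9.6668738e-01 -2.5596005e-01  5.4807690e+02  1.9854727e+02] a 1.8836371
```

Door stands at about 1.88 rad. Now to the roll.

Call:
move_arm --pt "0 0 0 0.19 1 0 0" --pt "0 0 0 0.19 1 0 0" --pt "0 0 0 0.19 1 0 0" --pt "0 0 0 0.19 1 0 0" --pt "0 0 0 0.19 1 0 0" --pt "0 0 0 0.19 1 0 0" --pt "0 0 0 0.19 1 0 0" --pt "0 0 0 0.19 1 0 0" --pt "0 0 0 0.19 1 0 0" --pt "0 0 0 0.19 1 0 0"

```text
t: 14.4
tool_pos: [0.5355, -0.0267, 0.1998]
orientation: [3.141, 0.074, 0.0]
force: [1.4, -0.2, 0.6]
opening: 0.0006
gripper_force: 0.0
```

Call:
move_arm --pt "0 0 0 0.19 1 0 0" --pt "0 0 0 0.19 1 0 0" --pt "0 0 0 0.19 1 0 0" --pt "0 0 0 0.19 1 0 0" --pt "0 0 0 0.19 1 0 0" --pt "0 0 0 0.19 1 0 0" --pt "0 0 0 0.19 1 0 0" --pt "0 0 0 0.03 0.9 0.8 0" --pt "0 0 0 0 0 1 0" --pt "0 0 0 0 0 0.6 0"

```text
t: 15.4
tool_pos: [0.5782, -0.2215, 0.1375]
orientation: [-3.14, -0.073, 0.003]
force: [0.4, 0.8, -0.7]
opening: 0.0002
gripper_force: 0.0
```

```bash
python3 - <<'E'
from h import *
st(); print(go([.5825,-.221,.042])); shot('wrist','w5')
E
```

```text
t 15.4 pos [ 0.5782 -0.2215  0.1375] 
R [[0.999, 0.047, -0.002], [0.047, -0.999, 0.001], [-0.002, -0.001, -1.0]] F [ 0.4  0.8 -0.7] op 0.00021484053277613202 q [-0.45  0.24  1.53 -0.    1.37  1.08]
[ 0.18 -0.01  3.82]
```

View pics/w5.png

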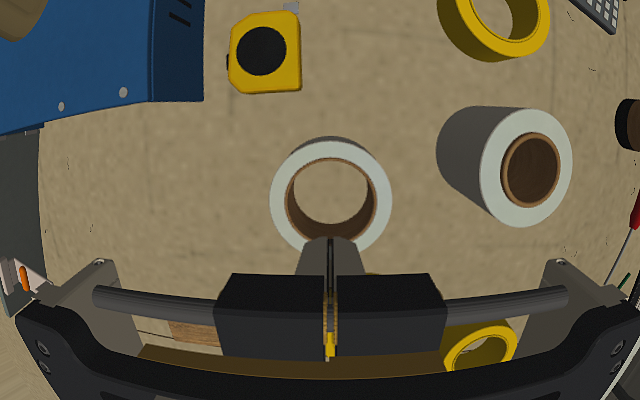

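The view shows the white ring's hole at (332,190), centred on the fingers. The film roll at (525,165) is clear to the right. Descend and lead.

Call:
move_arm --pt "0 0 0 0.18 0 1 0" --pt "0 0 0 0 0 1 0" --pt "0 0 0 0 0 1 0" --pt "0 0 0 0 0 0.75 0" --pt "0 0 0 0 0 0 0" --pt "0 0 0 0 -0.2 0 0" --pt "0 0 0 0 -0.3 0 0" --pt "0 0 0 0 -0.4 0 0" --pt "0 0 0 0 -0.5 0 0" --pt "0 0 0 0 -0.5 0 0"

```text
t: 16.45
tool_pos: [0.5822, -0.1726, 0.047]
orientation: [3.139, 0.079, 0.003]
force: [0.7, -1.7, 0.9]
opening: 0.0005
gripper_force: 0.9
```

Call:
move_arm --pt "0 0 0 0 -0.6 0 0" --pt "0 0 0 0 -0.6 0 0" --pt "0 0 0 0 -0.6 0 0" --pt "0 0 0 0 -0.6 0 0" --pt "0 0 0 0 -0.6 0 0" --pt "0 0 0 0 -0.6 0 0" --pt "0 0 0 0 -0.6 0 0" --pt "0 0 0 0 -0.6 0 0" --pt "0 0 0 0 -0.6 0 0" --pt "0 0 0 0 -0.6 0 0"

```text
t: 17.45
tool_pos: [0.5738, -0.0222, 0.0456]
orientation: [3.141, 0.079, -0.0]
force: [0.4, -1.2, 1.0]
opening: 0.0006
gripper_force: 0.7
```

Call:
move_arm --pt "0 0 0 0 -0.5 0 0" --pt "0 0 0 0 -0.4 0 0" --pt "0 0 0 0 -0.3 0 0" --pt "0 0 0 0 -0.3 0 0" --pt "0 0 0 0 -0.2 0 0" --pt "0 0 0 0 0 0 0" --pt "0 0 0 0 0.2 0 0" --pt "0 0 0 0 0 -1 0" --pt "0 0 0 0 0 -1 0" --pt "0 0 0 0 0 -1 0"

```text
t: 18.45
tool_pos: [0.5717, 0.0133, 0.1212]
orientation: [-3.14, -0.078, 0.001]
force: [0.6, 0.2, 0.3]
opening: 0.0004
gripper_force: 0.0
```

```bash
cat >> h.py <<'E'
def roll(c):
    P=pts(c); im=c['frame'].astype(int); m=(P[:,:,2]>.04)&(P[:,:,2]<.056)&(im.max(2)-im.min(2)<45)&(im.min(2)>90)&(P[:,:,1]>-.3)&(P[:,:,1]<.14)&(P[:,:,0]>.48)&(P[:,:,0]<.8)
    q=P[m]; cc=cv2.minEnclosingCircle((q[:,:2]*1000).astype(np.float32)); w=np.array(cc[0])/1000; print('roll',len(q),w,cc[1],'cupboard',(w-O)@xc,(w-O)@yc); return w
E
python3 - <<'E'
from h import *
st(); c=shot('side','s4'); roll(c); c=shot('top','t4'); roll(c)
E
```

```text
t 18.45 pos [0.5717 0.0133 0.1212] 
R [[0.999, 0.049, -0.001], [0.049, -0.999, 0.0], [-0.001, -0.0, -1.0]] F [0.6 0.2 0.3] op 0.00036542101000266764 q [-0.07  0.13  1.69  0.    1.32  1.45]
roll 291 [ 0.57475073 -0.02842889] 54.29228973388672 cupboard -0.08799525509662595 -0.057763654408649716
roll 118 [ 0.56785388 -0.02954264] 46.95343017578125 cupboard -0.09494216571445119 -0.05850353055115238
```

Call:
move_arm --pt "0 0 0 -1 0 0 40" --pt "0 0 0 -1 0 0 40" --pt "0 0 0 -1 0 0 40" --pt "0 0 0 -1 0 0 40" --pt "0 0 0 -0.6 0 0 40" --pt "0 1 0 0 0 0 40" --pt "0 1 0 0 0 0 40" --pt "0 1 0 0 0 0 40" --pt "0 1 0 0 0 0 40" --pt "0 1 0 0 0 0 40"

```text
t: 19.55
tool_pos: [0.4629, 0.008, 0.1231]
orientation: [-3.023, -0.076, -0.801]
force: [-100.7, 10.9, -87.8]
opening: 0.0402
gripper_force: 0.0
```

```bash
python3 - <<'E'
from h import *
st(); c=shot('side','s5'); roll(c); c=shot('top','t5'); roll(c)
E
```

```text
t 19.55 pos [0.4629 0.008  0.1231] 
R [[0.868, 0.051, 0.494], [0.044, -0.999, 0.025], [0.495, -0.0, -0.869]] F [-100.7   10.9  -87.8] op 0.04019131671758373 q [-0.19 -0.79  2.5   0.15  0.94  1.28]
roll 293 [ 0.57316138 -0.0273909 ] 54.489410400390625 cupboard -0.08952626959441631 -0.0566413933707658
roll 532 [ 0.57169086 -0.02584595] 51.86886215209961 cupboard -0.09091125933027178 -0.05501932538167662
```

View pics/s5.png

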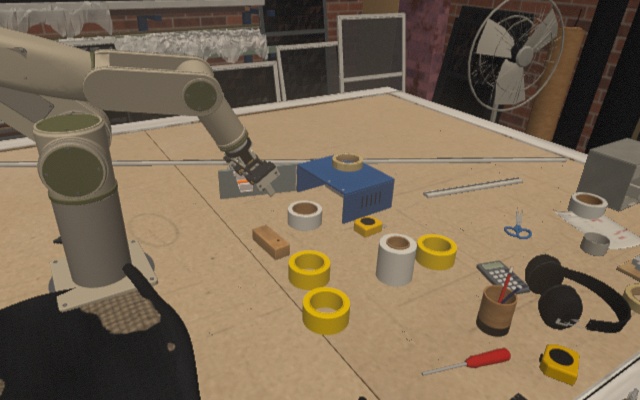

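The force is the arm straining against joint 3's limit (2.5): with this tilt it sits too far back. I'll ease forward and untilt right away.

Call:
move_arm --pt "0 -0.5 0 0.35 0 0.2 40" --pt "0 -0.5 0 0.35 0 0.2 40" --pt "0 -0.5 0 0.35 0 0.15 40" --pt "0 -0.5 0 0.35 0 0.15 40" --pt "0 -0.5 0 0 0 0 40" --pt "0 -0.5 0 0 0 0 40" --pt "0 -0.5 0 0 0 0 40" --pt "0 -0.5 0 0 0 0 40" --pt "0 0 0 0 0 0 40" --pt "0 0 0 0 0 0 40"

```text
t: 20.65
tool_pos: [0.501, 0.0102, 0.1202]
orientation: [-3.134, -0.079, -0.149]
force: [0.2, -0.5, -0.7]
opening: 0.04
gripper_force: 0.0
```

```bash
python3 - <<'E'
from h import *
st()
for a,s,m in((1.88,.165,-.092),(1.88,.205,-.092),(1.88,.165,0)): print(tcp(a,s,m))
E
```

```text
t 20.65 pos [0.501  0.0102 0.1202] 
R [[0.994, 0.05, 0.094], [0.05, -0.999, 0.005], [0.095, -0.001, -0.996]] F [ 0.2 -0.5 -0.7] op 0.04002070133371025 q [-0.09 -0.15  1.98  0.01  1.22  1.42]
[0.46960274 0.11644322]
[0.43089826 0.12654092]
[0.49282745 0.20546352]
```

Call:
move_arm --pt "0 0 0 -0.25 0.8 0 40" --pt "0 0 0 -0.25 0.8 0 40" --pt "0 0 0 -0.08 0 0.9 40" --pt "0 0 0 -0.08 0 0.9 40" --pt "0 0 0 -0.08 0 0.9 40" --pt "0 0 0 -0.08 0 0.7 40" --pt "0 0 0 0 0 0.1 40" --pt "0 0 0 0 0 0 40" --pt "0 0 0 0 0 0 40" --pt "0 0 0 0 0 0 40"

```text
t: 21.65
tool_pos: [0.4935, -0.0305, 0.0346]
orientation: [-3.134, -0.079, -0.157]
force: [-0.4, -0.2, 0.0]
opening: 0.0398
gripper_force: 0.0
```

```bash
python3 - <<'E'
from h import *
s=st(); d=s['tool_pos'][:2]-O; print('cup',d@xc,d@yc); roll(shot('top','t6'))
E
```

```text
t 21.65 pos [ 0.4935 -0.0305  0.0346] 
R [[0.994, 0.05, 0.1], [0.05, -0.999, 0.005], [0.1, 0.0, -0.995]] F [-0.4 -0.2  0. ] op 0.03976104936610618 q [-0.18 -0.06  2.06  0.03  1.04  1.33]
cup -0.16924748760319075 -0.05544672364466412
roll 514 [ 0.57177612 -0.02575553] 51.84812927246094 cupboard -0.09082123741575994 -0.0549336433542374
```

Call:
move_arm --pt "0 0 0 0.35 -0.05 0.035 40" --pt "0 0 0 0.35 -0.05 0.035 40" --pt "0 0 0 0.35 -0.05 0.035 40" --pt "0 0 0 0.35 -0.05 0.035 40" --pt "0 0 0 0.35 -0.05 0.035 40" --pt "0 0 0 0.35 -0.05 0.035 40" --pt "0 0 0 0.35 -0.05 0.035 40" --pt "0 0 0 0.35 -0.05 0.035 40" --pt "0 0 0 0.35 -0.05 0.035 40" --pt "0 0 0 0.35 -0.05 0.035 40"

```text
t: 22.7
tool_pos: [0.5804, -0.0132, 0.033]
orientation: [-3.134, -0.079, -0.154]
force: [-4.7, -1.0, 2.8]
opening: 0.0402
gripper_force: 2.1
```

```bash
python3 - <<'E'
from h import *
s=st(); d=s['tool_pos'][:2]-O; print('cup',d@xc,d@yc); roll(shot('top','t7'))
E
```

```text
t 22.7 pos [ 0.5804 -0.0132  0.033 ] 
R [[0.994, 0.05, 0.098], [0.05, -0.999, 0.005], [0.098, -0.0, -0.995]] F [-4.7 -1.   2.8] op 0.04021813417303503 q [-0.12  0.17  1.82  0.02  1.05  1.39]
cup -0.08150689852857566 -0.042889429125862424
roll 117 [ 0.6466308  -0.01087715] 50.52064514160156 cupboard -0.01527263121049433 -0.044117131587282386
```

Call:
move_arm --pt "0 0.57 0 0 0 0 40" --pt "0 0.57 0 0 0 0 40" --pt "0 0.57 0 0 0 0 40" --pt "0 0.57 0 0 0 0 40" --pt "0 0.57 0 0 0 0 40" --pt "0 0.57 0 0 0 0 40" --pt "0 0.57 0 0 0 0 40" --pt "0 0.57 0 0 0 0 40" --pt "0 0.57 0 0 0 0 40" --pt "0 0.57 0 0 0 0 40"

```text
t: 23.75
tool_pos: [0.5798, -0.0137, 0.0333]
orientation: [-2.936, -0.073, -1.068]
force: [-0.2, 1.3, -0.5]
opening: 0.0397
gripper_force: 0.4
```

```bash
python3 - <<'E'
from h import *
s=st(); d=s['tool_pos'][:2]-O; print('cup',d@xc,d@yc)
E
```

```text
t 23.75 pos [ 0.5798 -0.0137  0.0333] 
R [[0.765, 0.05, 0.642], [0.038, -0.999, 0.031], [0.642, 0.001, -0.766]] F [-0.2  1.3 -0.5] op 0.039745397327842553 q [-0.22 -0.22  2.39  0.55  0.33  0.84]
cup -0.08214100347686437 -0.04336823931620609
```

Call:
move_arm --pt "0 0 0 0.23 -0.04 0.2 40" --pt "0 0 0 0.23 -0.04 0.2 40" --pt "0 0 0 0.23 -0.04 0.2 40" --pt "0 0 0 0.23 -0.04 0.2 40" --pt "0 0 0 0.23 -0.04 0.2 40" --pt "0 0 0 0.23 -0.04 0.2 40" --pt "0 0 0 0.23 -0.04 0.2 40" --pt "0 0 0 0.23 -0.04 0.2 40" --pt "0 0 0 0.23 -0.04 0.2 40" --pt "0 0 0 0 0 0 40"

```text
t: 24.75
tool_pos: [0.6491, -0.001, 0.0324]
orientation: [-2.936, -0.074, -1.066]
force: [0.7, -0.4, -1.0]
opening: 0.0395
gripper_force: 0.0
```

```bash
python3 - <<'E'
from h import *
s=st(); d=s['tool_pos'][:2]-O; print('cup',d@xc,d@yc); shot('wrist','w8')
E
```

```text
t 24.75 pos [ 0.6491 -0.001   0.0324] 
R [[0.766, 0.05, 0.641], [0.039, -0.999, 0.032], [0.641, 0.0, -0.767]] F [ 0.7 -0.4 -1. ] op 0.039479819450794366 q [-0.15 -0.    2.2   0.47  0.29  0.96]
cup -0.0122868382993678 -0.034341384086232794
```

View pics/w8.png

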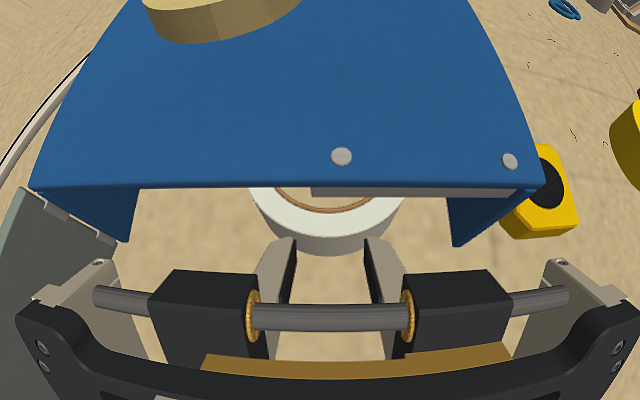

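The view shows the roll at (328,225), partly under the roof edge and cradled between the fingers with clear room on both sides. One last push.

Call:
move_arm --pt "0 0 0 0.15 0 0.13 40" --pt "0 0 0 0.15 0 0.13 40" --pt "0 0 0 0.15 0 0.13 40" --pt "0 0 0 0.15 0 0.13 40" --pt "0 0 0 0.1 0 0.09 40" --pt "0 0 0 0 0 0 40" --pt "0 0 0 0 0 0 40" --pt "0 0 0 0 0 0 40" --pt "0 0 0 0 0 0 40" --pt "0 0 0 0 0 0 40"

```text
t: 25.8
tool_pos: [0.6709, 0.0002, 0.0312]
orientation: [-2.937, -0.074, -1.064]
force: [-1.1, -0.3, -0.7]
opening: 0.0398
gripper_force: 0.0
```

```bash
cat >> h.py <<'E'
def wroll(c):
    P=fpts(c); im=c['frame'].astype(int); m=(P[:,:,2]>.012)&(P[:,:,2]<.054)&(im.max(2)-im.min(2)<40)&(im.min(2)>90)
    C=np.stack([(P[:,:,:2]-O)@xc,(P[:,:,:2]-O)@yc],-1); m&=(C[:,:,0]>-.15)&(C[:,:,0]<.19)&(abs(C[:,:,1])<.119)
    m=cv2.morphologyEx(m.astype(np.uint8),cv2.MORPH_OPEN,np.ones((3,3)))>0
    q=C[m]; from scipy.optimize import least_squares
    # front rim: nearest points per y-bin
    e=np.array([q[(q[:,1]>=b)&(q[:,1]<b+.004)][:,0].min() for b in np.arange(-.11,.1,.004) if ((q[:,1]>=b)&(q[:,1]<b+.004)).sum()>2]); yb=np.array([b+.002 for b in np.arange(-.11,.1,.004) if ((q[:,1]>=b)&(q[:,1]<b+.004)).sum()>2])
    r=least_squares(lambda p:np.hypot(e-p[0],yb-p[1])-.052,[e.min()+.05,yb.mean()],loss='soft_l1',f_scale=.002); print('roll in cupboard',r.x,'n',len(q),'front',q[:,0].min(),'y',yb.min(),yb.max(),'rms',np.sqrt(np.mean(r.fun**2)))
E
python3 - <<'E'
from h import *
s=st(); d=s['tool_pos'][:2]-O; print('cup',d@xc,d@yc); wroll(load('w8')); wroll(shot('wrist','w9'))
E
```

```text
t 25.8 pos [6.709e-01 2.000e-04 3.120e-02] 
R [[0.767, 0.05, 0.64], [0.038, -0.999, 0.032], [0.64, -0.0, -0.768]] F [-1.1 -0.3 -0.7] op 0.039835788530352044 q [-0.14  0.06  2.14  0.45  0.29  0.98]
cup 0.009559504061847258 -0.034390717042865684
roll in cupboard [ 0.0467001  -0.03390867] n 6020 front -0.017329876793717485 y -0.07599999999999997 0.012000000000000106 rms 0.010427565178086236
roll in cupboard [ 0.05655871 -0.05693526] n 1027 front 0.003827466826534017 y -0.06799999999999996 9.540979117872439e-17 rms 0.01199242421385219
```

Call:
move_arm --pt "0 0 0 -0.38 0 -0.32 40" --pt "0 0 0 -0.38 0 -0.32 40" --pt "0 0 0 -0.38 0 -0.32 40" --pt "0 0 0 -0.38 0 -0.32 40" --pt "0 0 0 -0.38 0 -0.32 40" --pt "0 -0.6 0 0 0 0 40" --pt "0 -0.6 0 0 0 0 40" --pt "0 -0.6 0 0 0 0 40" --pt "0 -0.6 0 0 0 0 40" --pt "0 -0.6 0 0 0 0 40"

```text
t: 26.85
tool_pos: [0.609, -0.0031, 0.0319]
orientation: [-3.075, -0.077, -0.59]
force: [0.3, -0.3, -0.4]
opening: 0.0402
gripper_force: 0.0
```

```bash
python3 - <<'E'
from h import *
st(); c=shot('wrist','w10'); wroll(c); shot('side','s10')
im=c['frame']; s=load('s10')['frame'][120:260,180:440]
cv2.imwrite('pics/both.png',np.vstack([im,cv2.resize(s,(640,345))[:190]])[:,:,::-1])
E
```

```text
t 26.85 pos [ 0.609  -0.0031  0.0319] 
R [[0.928, 0.05, 0.369], [0.047, -0.999, 0.018], [0.37, 0.0, -0.929]] F [ 0.3 -0.3 -0.4] op 0.04019081198292422 q [-0.13  0.03  2.03  0.1   0.71  1.33]Traceback (most recent call last):
  File "<stdin>", line 2, in <module>
  File "h.py", line 38, in wroll
    r=least_squares(lambda p:np.hypot(e-p[0],yb-p[1])-.052,[e.min()+.05,yb.mean()],loss='soft_l1',f_scale=.002); print('roll in cupboard',r.x,'n',len(q),'front',q[:,0].min(),'y',yb.min(),yb.max(),'rms',np.sqrt(np.mean(r.fun**2)))
                                                            ~~~~~^^
    return umr_minimum(a, axis, None, out, keepdims, initial, where)
ValueError: zero-size array to reduction operation minimum which has no identity
```

Call:
move_arm --pt "0 -0.6 0 -0.5 0 0 40" --pt "0 -0.6 0 -0.5 0 0 40" --pt "0 -0.6 0 -0.5 0 0 40" --pt "0 -0.6 0 -0.5 0 0 40" --pt "0 -0.6 0 -0.5 0 0 40" --pt "0 -0.6 0 0 0 -0.8 40" --pt "0 0 0 0 0 -1 40" --pt "0 0 0 0 0 -1 40" --pt "0 0 0 0 0 -1 40" --pt "0 0 0 0 0 -1 40"

```text
t: 27.9
tool_pos: [0.5469, -0.0059, 0.1363]
orientation: [-3.14, -0.08, -0.007]
force: [1.2, 0.2, -1.1]
opening: 0.04
gripper_force: 0.0
```

Call:
move_arm --pt "0 0 0 -0.5 0.5 -0.5 40" --pt "0 0 0 -0.5 1 -0.5 40" --pt "0 0 0 -0.5 1 0 40" --pt "0 0 0 -0.5 1 0 40" --pt "0 0 0 0 1 0 40" --pt "0 0 0 0 1 0 40" --pt "0 0 0 0 1 0 40" --pt "0 0 0 0 1 0 40" --pt "0 0 0 0 0 0 40" --pt "0 0 0 0 0 0 40"

```text
t: 28.9
tool_pos: [0.5062, -0.1958, 0.16]
orientation: [-3.14, -0.077, -0.007]
force: [0.5, 0.5, 0.1]
opening: 0.0396
gripper_force: 0.0
```

```bash
python3 - <<'E'
from h import *
st(); c=shot('top','t11'); P=pts(c); im=c['frame']; s=shot('side','s11')['frame']
a=cv2.resize(im[70:290,180:460],(700,550)[0:2],interpolation=cv2.INTER_CUBIC)[:290]; b=cv2.resize(s[110:260,180:440],(700,404))[100:400]
cv2.imwrite('pics/both.png',np.vstack([a,b])[:,:,::-1])
q=P[(P[:,:,2]>.03)&(P[:,:,2]<.056)]; k=(q[:,:2]-O); k=np.c_[k@xc,k@yc]; g=k[(k[:,0]>-.06)&(k[:,0]<.05)&(abs(k[:,1])<.11)]; print('visible roll px',len(g),g.min(0) if len(g) else '', np.percentile(g[:,0],[5,50]) if len(g) else '')
q=P[(P[:,:,2]>.096)&(P[:,:,2]<.107)]; q=q[(q[:,0]<.645)&(q[:,1]>.14)&(q[:,1]<.36)&(q[:,0]>.38)]
f=cv2.fitLine((q[:,:2]*1000).astype(np.float32),cv2.DIST_HUBER,0,.01,.01).ravel(); print('door a',np.pi/2+np.arctan(-f[1]/f[0])+Y)
E
```

```text
t 28.9 pos [ 0.5062 -0.1958  0.16  ] 
R [[0.999, 0.049, 0.004], [0.049, -0.999, 0.001], [0.004, -0.001, -1.0]] F [0.5 0.5 0.1] op 0.03957424269781833 q [-0.47  0.02  1.74  0.    1.39  1.06]
visible roll px 0  
door a 1.8791945
```

View pics/both.png

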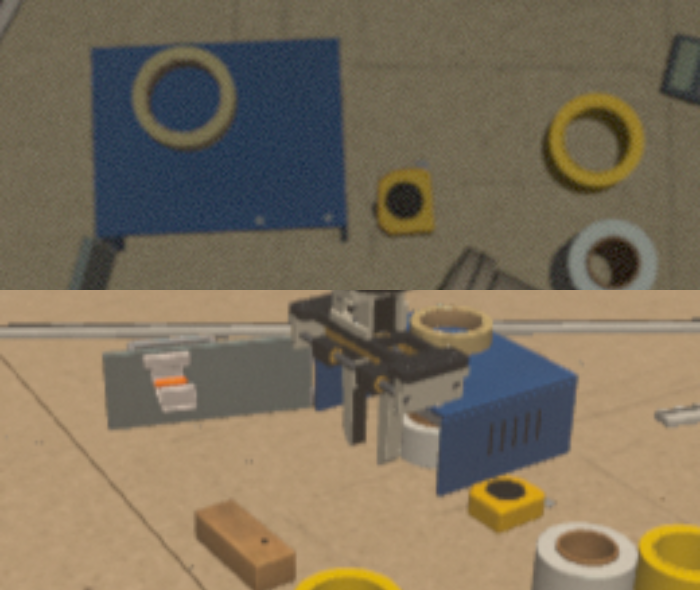

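From above, no part of the roll shows in front of the roof edge. The side view shows it inside at (425,440), lying flat, with the door wide open and the bystanders in place. I'll check its depth with the side camera's z-map before handing in.

```bash
python3 - <<'E'
from h import *
c=load('s11'); P=pts(c); k=np.stack([(P[:,:,:2]-O)@xc,(P[:,:,:2]-O)@yc,P[:,:,2]],-1)
im=c['frame'].astype(int)
m=(k[:,:,0]>-.05)&(k[:,:,0]<.19)&(abs(k[:,:,1])<.118)&(k[:,:,2]>.006)&(k[:,:,2]<.06)&(im.max(2)-im.min(2)<60)
q=k[m]; print(len(q),'x',np.percentile(q[:,0],[0,2,10,50,100]),'y',np.percentile(q[:,1],[0,50,100]),'zmax',np.percentile(q[:,2],[50,98]))
E
```

```text
229 x [0.01596736 0.01951527 0.02150375 0.03037539 0.08993549] y [-0.07820693 -0.05432633  0.00755273] zmax [0.03131058 0.05133465]
```

```bash
python3 -c "
from plant import *
print(close_job())"
```

```text
the job is handed in; nothing more can be done
None
```

The job is handed in, but no verdict was returned: the white tape roll lies flat inside the cupboard (front edge about 16 mm behind the front plane) and the door stands open at about 1.88 rad. The bystanders look undisturbed. One risk: the arm strained against joint 3's range limit at about 19.5 s, and the force reading came to roughly 134 N, over the 120 N wrist limit, so the run may be failed on that.

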